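# Treat all four sides of the office handset at the UV lamp

## Robot

A 6-joint arm with a two-finger parallel gripper is mounted at the origin on the work surface. World frame = base frame: x ahead of the robot, y to its left, z up, the work surface at z = 0. Lengths are in m, angles in rad, forces in N, time in s.
With the tool pointing down it reaches from about 0.375 to 0.9 m from the base axis. Payload 3.1 kg.
Tool frame: the origin (TCP) lies midway between the tips of the shut fingers; the grasp point (between the pads) lies 19 mm behind it; z points along the fingers, y is the line along which they close (so a half turn about z gives the same grasp; the last joint's range is limited). The gripper opens to 87 mm and grips with 3 to 60 N. Pads are 19 mm wide; open, the fingers measure 117 mm over their backs; the gripper's body (75 mm by 190 mm) begins 51 mm behind the grasp point.
Start: joints at [-1.391, 0.527, 1.433, -0, 1.181, -0.178], TCP at [0.219, -0.585, 0.223] pointing down, gripper open.
Joint ranges: [-3.08, 3.08], [-0.75, 2.2], [0.22, 2.44], [-1.43, 4.57], [0, 2.65], [-2.85, 2.85]. Speed limits (rad/s): [2.79, 2.79, 3.14, 3.14, 3.14, 3.14].

## Interface

Orientations are given as a unit quaternion [x, y, z, w].
In Python, from rig import robot gives the robot as it stands. The module is installed in compiled form; this text tells all that it offers.
- The arm moves only by the tool play_rows, never from a script. Its arguments are lists of equal length, an entry for each row: "gripper": the closure, from -1 (fully open) to 1 (shut); "delta_pos": the shift along the tool's x, y, z in cm, a list of three; "turn": the turn, a rotation vector about the tool's x, y, z in rad, a list of three. A call has 1 to 12 rows; each row is the pose to reach, as a shift and turn from the pose commanded when the call began, along the tool's axes at that moment; what a row does not reach only later rows make up. A row lasts 1/8 s, in which the tool goes at most 62.5 mm and 10.7 degrees, less where a joint would pass 70% of its speed; a pose out of reach is approached as far as the arm can. A call with a gripper value outside its range is refused whole. The fingers move at their own pace and stop on an object; "squeeze" is the grip in N (left out, the last holds). Time passes only in rows, so rows that repeat a pose let the fingers close. It gives the time, the measured TCP pose, the force, the opening and the grip force at its end, in the units of the state.
- robot.get_obs(): the state, without advancing time (a new reading comes with each control period).
- robot.camera(name): name is "side" or "top" or "wrist"; returns a dict with "color" (480x640x3 uint8, red, green, blue), "vfov" (degrees; the focal length in pixels is half the picture's height over the tangent of half this angle, whatever the lens; pixels are square), "cx", "cy" (the principal point, pixels), "R" (3x3) and "t" (3): a world point X has camera coordinates R X + t. Camera axes: x right, y down, z forward; pixel columns grow to the right and rows downward; lengths in m; the calibration is good to about 2 mm. The wrist camera is an equidistant fisheye: a pixel r from the principal point sees the ray r / f radians off the axis. A picture is of the moment at which its call begins. There is no depth.
- robot.hand_in(): hands the job in; it is judged then, once.
The state is a dict: "time": time; "q": joint angles; "joint_velocities": joint speeds; "joint_torque": joint torques, N m; "position": TCP position; "tool_rot": TCP orientation; "ft_force": force on the tool from outside, world axes, zero at the start; "moment": the same for the moment, N m; "grip_width": finger opening in m; "grip_force": force on a finger pad.
Only numpy, scipy, OpenCV 4.12 (cv2) and the standard library are available. Lean on these libraries where they do the work, as an engineer would, in place of code of your own. Each camera call takes 0.05 s, during which the arm holds its last target. There are 200 camera calls.

## Task

Disinfect the shared cordless phone: lift the handset out of its charging cradle and hold it upright about 10 cm in front of the middle of the UV lamp's wire guard, first with the keypad squarely facing the lamp, then the left edge (left as you look at the keypad), then the back, then the right edge, keeping each side still there for a good second. Then set it gently back in the cradle, fully home and with the keypad to the front as before, and let go. Do not touch the lamp, and leave the other things on the desk where they are.

Things in the scene. Friction and masses are not known exactly. Their poses are not given: they have to be found in the camera images.
- phone: grey cordless telephone handset, an upright block 26 mm thick (x), 50 mm wide (y), 156 mm tall (z), about 0.13 kg, standing loose in the cradle. Origin: centre of its underside. Own -x looks out of the keypad (black keys, display), +x out of the back, +y out of the left edge (as one looks at the keypad), -y out of the right edge, +z to the ear end. Pinch the upper part from above
- phone_mid (a point): the middle of the handset, 78 mm above its underside; same axes as phone. At the start the keypad faces the cradle's front, away from the cradle's back rest
- phone_keys (a point): the middle of the handset's keypad face, 13 mm to -x of phone_mid; same axes as phone
- cradle: black charging cradle, fixed: block 78 (x) x 90 (y) x 34 mm high; in its middle an upright well 29 x 53 mm, 26 mm deep (floor 8 mm above the desk), rim chamfered 5 mm; back rest 10 mm thick, 56 wide, at x = 22 to 32 mm, 67 mm high. Origin: centre of its underside, under the well; -x is its front. The seated handset stands upright, axes parallel to the cradle's, origin 8 mm above its origin
- lamp: white upright UV-C lamp, already lit, fixed: grey base 130 (x) x 160 (y) x 16 mm, housing 150 mm wide, 228 mm high overall, two U tubes in a bright reflector behind a flat wire guard. Origin: centre of the base's underside. Own -x is the direction it shines, out of the guard; the guard's plane is at x = -45 mm, the base reaches to x = -65 mm
- lamp_window (a point): the middle of the lamp's wire guard, 125 mm above the desk; same axes as lamp (-x points out of the lamp, z up)
- pump_bottle: white pump bottle, 68 mm across, 178 mm high, loose bystander; origin: centre of its underside
- wipes_tub: white round tub of wipes with a blue lid, 90 mm across, 139 mm high, loose bystander; origin: centre of its underside
- stapler: black stapler 142 mm long, 36 mm wide, about 58 mm high, loose bystander; origin: centre of its underside, x along it
- mug: white mug 80 mm across, 92 mm high, handle to its +y, loose bystander; origin: centre of its underside
- calculator: grey pocket calculator 150 x 85 x 16 mm lying flat, loose bystander; origin: centre of its underside
- note_pad: cream block of notes 76 x 76 x 31 mm, loose bystander; origin: centre of its underside
There are look-alikes about, which are no part of the job. Leave any red look-alike of the phone alone.

How it is judged:
By the outcome, as a careful person would: the job done as asked, in the order asked, and still so for the second after the job is handed in, with the robot touching nothing.
It also fails if it takes over 72 s, if anything falls off the work surface, if the arm or the gripper's body presses on something with over 40 N, if the wrist force passes 120 N, or if a joint passes its speed limit or range.

## Working session

There is one attempt and no reset: what is moved stays moved. The work goes in short steps, Python scripts to look and compute and a tool call to move; the robot and the scene stay as the last step left them, time stands still between calls to the robot, and variables do not carry over. Pictures are saved under pics/ and viewed, at most 10 in all, crops included, and the job is handed in when it is done.

Besides the shell and the picture viewer there is one more tool, called after ">>>" in YAML: its name, and indented under it one key for each argument. play_rows: Moves the arm, as the interface text tells. Its arguments: {"type":"object","properties":{"gripper":{"type":"array","items":{"type":"number"}},"delta_pos":{"type":"array","items":{"type":"array","items":{"type":"number"}}},"turn":{"type":"array","items":{"type":"array","items":{"type":"number"}}},"squeeze":{"type":"number"}},"required":["gripper","delta_pos","turn"]}

```bash
mkdir -p pics; cat > h.py <<'E'
import numpy as np,cv2
from rig import robot
def cam(n):
    c=robot.camera(n); c['f']=240/np.tan(np.radians(c['vfov'])/2); return c
def ray(c,u,v):
    d=np.array([(u-c['cx'])/c['f'],(v-c['cy'])/c['f'],1.]); R=np.array(c['R']); return -R.T@c['t'],R.T@(d/np.linalg.norm(d))
def onz(c,u,v,z):
    o,d=ray(c,u,v); return o+d*(z-o[2])/d[2]
def proj(c,X):
    p=np.array(c['R'])@X+c['t']; return np.array([c['cx']+c['f']*p[0]/p[2],c['cy']+c['f']*p[1]/p[2]])
E
python3 - <<'E'
from h import *
for n in ('top','side'):
    c=cam(n); cv2.imwrite(f'pics/{n}0.png',c['color'][:,:,::-1]); o,d=ray(c,320,240); print(n,c['f'],c['cx'],c['cy'],o,d,c['R'])
E
```

```text
top 480.0195498265038 323.1505585963053 239.71562991863203 [0.37364043 0.0142534  1.0710691 ] [ 0.22753708 -0.01327469 -0.97367893] [[-0.09292789 -0.99567186 -0.00140093]
 [-0.96933238  0.09079089 -0.22836756]
 [ 0.22750635 -0.01986375 -0.97357398]]
side 563.5288348012132 313.5627983428865 243.63362577167914 [0.07848786 0.76555579 0.78974168] [ 0.43292382 -0.67150985 -0.60137466] [[-0.84042193 -0.54159058 -0.01925139]
 [-0.31563877  0.51805587 -0.79497817]
 [ 0.44052598 -0.6620406  -0.6063325 ]]
```

View pics/top0.png

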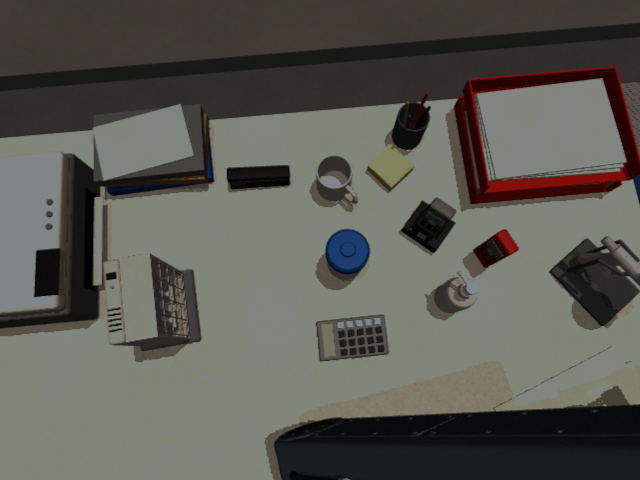

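View pics/side0.png

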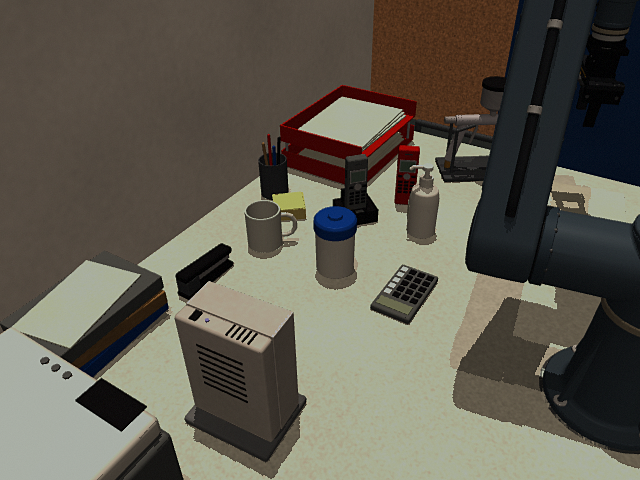

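The top view shows the lamp at (155,300) shining to the right, the grey handset in its cradle at (430,222), the red look-alike at (497,248), the tub at (348,252) and the bottle at (458,294). The side view shows the handset at (357,190), keypad visible. I'll zoom in next.

```bash
python3 - <<'E'
import cv2,numpy as np
t=cv2.imread('pics/top0.png');s=cv2.imread('pics/side0.png')
a=cv2.resize(t[180:270,385:505],(480,360),interpolation=cv2.INTER_CUBIC)
a2=cv2.resize(t[240:360,90:210],(320,320),interpolation=cv2.INTER_CUBIC)
b=cv2.resize(s[145:235,320:390],(186,240),interpolation=cv2.INTER_CUBIC)
b=cv2.resize(s[145:235,320:395],(200,240),interpolation=cv2.INTER_CUBIC)
b2=cv2.resize(s[270:470,170:320],(180,240))
c=np.zeros((600,800,3),np.uint8);c[:360,:480]=a;c[:320,480:800]=a2;c[360:600,:200]=b;c[360:,200:380]=b2
c=np.clip(c.astype(float)*1.7,0,255).astype(np.uint8)
cv2.imwrite('pics/crop1.png',c)
E
```

```text
(no output)
```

View pics/crop1.png

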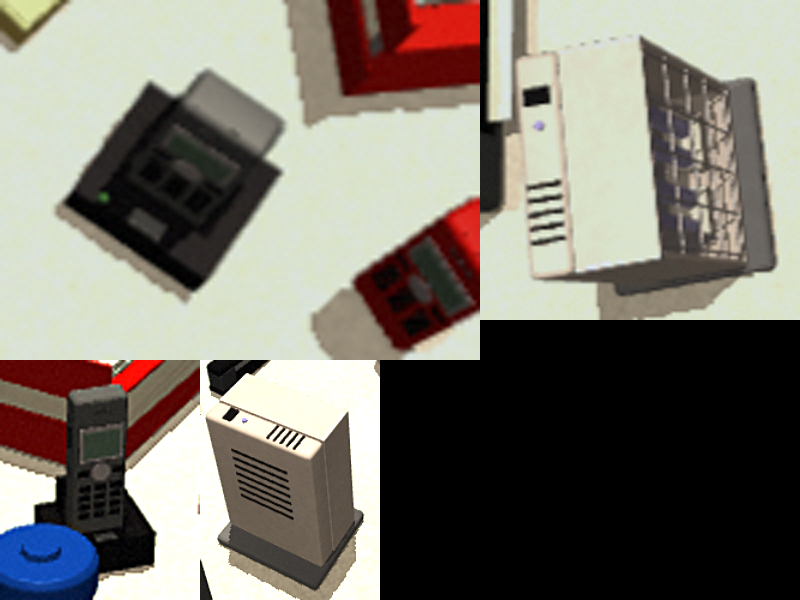

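The enlarged crops show the handset's top face with corners at about top-image (436,197), (456.5,210.5), (451,219), (431,204). The lamp base's front edge runs from (192,269) to (200.6,340.5), and the housing's top front edge from (150,254) to (158,338).

```bash
python3 - <<'E'
from h import *
c=cam('top');s=cam('side')
P=[onz(c,u,v,.164) for u,v in [(436.2,197),(456.5,210.5),(451.2,218.7),(430.7,204.2)]]
print('phone top',np.round(P,4)); 
for i in range(4):
    e=P[(i+1)%4]-P[i]; print(np.linalg.norm(e),np.degrees(np.arctan2(e[1],e[0])))
# light-grey face mask
g=c['color'].astype(int); sub=g[185:225,425:465]; v=sub.mean(2)
for lo,hi in((75,125),(65,135),(60,110)):
    m=((v>lo)&(v<hi)&(np.ptp(sub,axis=2)<14)).astype(np.uint8)
    m=cv2.morphologyEx(m,cv2.MORPH_OPEN,np.ones((3,3)))
    n,l,st,ce=cv2.connectedComponentsWithStats(m); 
    k=1+np.argmax(st[1:,4]); 
    pts=np.argwhere(l==k)[:,::-1]+[425,185]; r=cv2.minAreaRect(pts.astype(np.float32)); 
    W=[onz(c,*p,.164) for p in cv2.boxPoints(r)]
    print(lo,st[k],r,np.round(np.mean(W,0),4),[ (round(np.linalg.norm(W[(i+1)%4]-W[i]),4),round(np.degrees(np.arctan2(*(W[(i+1)%4]-W[i])[1::-1])),1)) for i in range(4)])
print('lampbase',[np.round(onz(c,u,v,.016),4) for u,v in [(192,269.2),(200.6,340.5)]])
print('lamptop',[np.round(onz(c,u,v,.228),4) for u,v in [(150,253.9),(158.3,338.2),(105,262),(110,343)]])
# cradle top z=.034: back-left (150,82), front-left, back right (283,170)
print('cradle34',[np.round(onz(c,385+a/4,180+b/4,.034),4) for a,b in [(150,82),(283,170),(60,203),(192,287)]])
for n,(u,v,z) in dict(tub=(348,250,.139),mug=(334,172,.092),bottle=(462,290,.16)).items(): print(n,np.round(onz(c,u,v,z),3))
print(robot.get_obs()['tool_rot'],robot.get_obs()['grip_width'])
E
```

```text
phone top [[ 0.6513 -0.2354  0.164 ]
 [ 0.6199 -0.2711  0.164 ]
 [ 0.6043 -0.2581  0.164 ]
 [ 0.6375 -0.2224  0.164 ]]
0.047495827859864725 -131.29470606581097
0.020284318052567363 140.30991272392836
0.048763817821431306 47.10379534093595
0.018925776904015604 -43.35661284388122
75 [ 9 18 15 12 64] ((440.9999694824219, 208.4999542236328), (17.75040626525879, 3.60555100440979), 33.690067291259766) [ 0.6269 -0.2413  0.164 ] [(np.float64(0.0075), np.float64(-39.9)), (np.float64(0.0345), np.float64(-131.3)), (np.float64(0.0075), np.float64(139.7)), (np.float64(0.0345), np.float64(48.8))]
65 [  0   0  36  32 701] ((442.5, 200.5), (31.0, 35.0), 90.0) [ 0.6432 -0.2468  0.164 ] [(np.float64(0.0697), np.float64(-95.4)), (np.float64(0.0644), np.float64(170.9)), (np.float64(0.0687), np.float64(84.6)), (np.float64(0.0643), np.float64(-8.1))]
60 [  8  13  21  19 222] ((443.42303466796875, 207.1153564453125), (22.46535873413086, 10.261953353881836), 33.690067291259766) [ 0.6293 -0.2465  0.164 ] [(np.float64(0.0215), np.float64(-39.9)), (np.float64(0.0438), np.float64(-131.4)), (np.float64(0.0213), np.float64(139.6)), (np.float64(0.0436), np.float64(48.8))]
lampbase [array([0.5803, 0.2897, 0.016 ]), array([0.4229, 0.2761, 0.016 ])]
lamptop [array([0.5736, 0.3085, 0.228 ]), array([0.4237, 0.2959, 0.228 ]), array([0.5663, 0.3887, 0.228 ]), array([0.4233, 0.3787, 0.228 ])]
cradle34 [array([ 0.6857, -0.2391,  0.034 ]), array([ 0.6277, -0.3059,  0.034 ]), array([ 0.6204, -0.1793,  0.034 ]), array([ 0.5662, -0.2456,  0.034 ])]
tub [ 0.566 -0.052  0.139]
mug [ 0.75  -0.043  0.092]
bottle [ 0.464 -0.258  0.16 ]
[ 9.84037671e-01  1.77958999e-01 -6.70150694e-06 -6.75579900e-04] 0.086567315661531
```

Estimates: handset at (0.628,-0.247), yaw about -41°. Lamp window at (0.4995,0.3025), shining toward -85°. Next I rise and move over the handset.

>>> play_rows:
  gripper: [-1,-1,-1,-1,-1,-1,-1,-1,-1,-1,-1,-1]
  delta_pos:
    - [0,0,-6]
    - [0,0,-12]
    - [4,-1.5,-14]
    - [9,-3,-14]
    - [15,-5,-14]
    - [21,-7,-14]
    - [27,-9.3,-14]
    - [33,-11.5,-14]
    - [39,-13.5,-14]
    - [44.5,-15.5,-14]
    - [48.5,-16.8,-14]
    - [50.1,-17.4,-14]
  turn:
    - [0,0,0]
    - [0,0,0]
    - [0,0,-0.03]
    - [0,0,-0.08]
    - [0,0,-0.14]
    - [0,0,-0.2]
    - [0,0,-0.26]
    - [0,0,-0.32]
    - [0,0,-0.38]
    - [0,0,-0.44]
    - [0,0,-0.48]
    - [0,0,-0.5]

```text
time: 1.7
position: [0.6287, -0.2447, 0.3618]
tool_rot: [0.909, 0.418, -0.0, -0.0]
ft_force: [-0.4, -1.5, 0.2]
grip_width: 0.0871
grip_force: 0.0
```

```bash
python3 - <<'E'
from h import *
o=robot.get_obs(); print(o['time'],o['position'],np.degrees(2*np.arctan2(o['tool_rot'][1],o['tool_rot'][0])),o['q'])
w=cam('wrist'); np.savez('pics/w.npz',**{k:w[k] for k in('R','t','cx','cy','f')}); cv2.imwrite('pics/w1.png',np.clip(w['color'][:,:,::-1]*1.6,0,255).astype(np.uint8))
print(w['f'],w['cx'],w['cy'],-np.array(w['R']).T@w['t'],w['R'])
def fp(X):
    p=np.array(w['R'])@X+w['t']; r=np.hypot(p[0],p[1]); th=np.arctan2(r,p[2]); return np.round([w['cx']+w['f']*th*p[0]/r,w['cy']+w['f']*th*p[1]/r],1)
a=np.radians(-41); x=np.array([np.cos(a),np.sin(a)]); y=np.array([-x[1],x[0]])
for i,j in((-1,-1),(-1,1),(1,1),(1,-1)): print(fp(np.r_[np.array([.628,-.247])+i*.013*x+j*.025*y,.164]),fp(np.r_[np.array([.628,-.247])+i*.039*x+j*.045*y,.034]))
E
```

```text
1.7 [ 0.62867997 -0.24470203  0.36180256] 49.368319466887705 [-5.36543406e-01  4.91470108e-01  1.10814647e+00  1.45814993e-04
  1.54301593e+00  1.72609074e-01]
371.64829954431775 325.49367065996114 238.7029933831419 [ 0.67391788 -0.19280681  0.52503744] [[ 7.59395141e-01 -6.50629660e-01 -2.56679151e-04]
 [-6.29364285e-01 -7.34674765e-01  2.53285582e-01]
 [-1.64983688e-01 -1.92182295e-01 -9.67391518e-01]]
[312.9 240.1] [297.  229.6]
[312.9 190.6] [296.5 163.2]
[339.5 190.8] [355.7 163.6]
[338.7 240.2] [354.3 230. ]
```

View pics/w1.png

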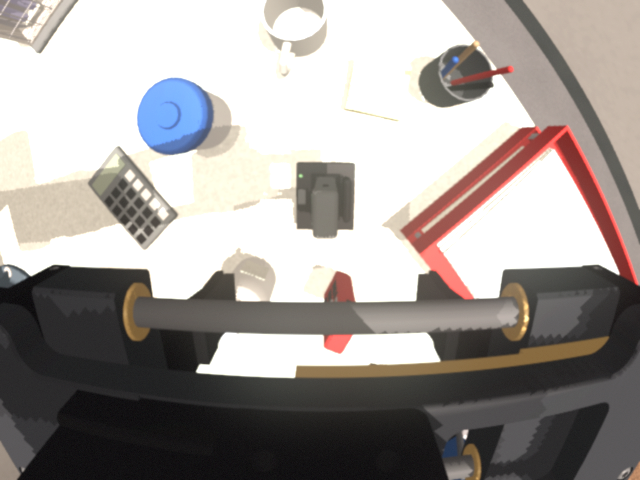

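```bash
python3 - <<'E'
import numpy as np
from scipy.spatial.transform import Rotation as Ro
g=np.array([.509,.191]); d=.25
for phi in (1.8,2.0):
  for t in (-35,-25,-15,0,15,25,35):
    out=[]
    for th in (5,95,185,275):
      R=Ro.from_euler('z',th,degrees=True)*Ro.from_euler('x',np.pi)*Ro.from_euler('y',t,degrees=True)
      w=g-d*R.apply([0,0,1])[:2]; r=np.hypot(*w); q1=np.arctan2(w[1],w[0])-np.arcsin(.111/r)
      M=(Ro.from_euler('y',-phi)*Ro.from_euler('z',-q1)*R)
      q4,q5,q6=M.as_euler('ZYZ'); 
      q6-=np.pi/2
      out.append((round(np.degrees(q1)),round(np.degrees(q4)),round(np.degrees(q5)),round((np.degrees(q6)+180)%360-180)))
    print(phi,t,out)
E
```

```text
1.8 -35 [(8, 2, 112, 93), (23, -33, 89, 22), (10, -4, 42, -82), (-7, 34, 86, 163)]
1.8 -25 [(8, 1, 102, 93), (20, -24, 84, 19), (10, -3, 52, -84), (-3, 25, 81, 167)]
1.8 -15 [(8, 1, 92, 93), (16, -15, 80, 14), (9, -1, 62, -85), (2, 15, 78, 173)]
1.8 0 [(9, 0, 77, 94), (9, 0, 77, 4), (9, 0, 77, -86), (9, 0, 77, -176)]
1.8 15 [(9, -1, 62, 95), (2, 15, 78, -7), (8, 1, 92, -87), (16, -15, 80, -166)]
1.8 25 [(10, -3, 52, 96), (-3, 25, 81, -13), (8, 1, 102, -87), (20, -24, 84, -161)]
1.8 35 [(10, -4, 42, 98), (-7, 34, 86, -17), (8, 2, 112, -87), (23, -33, 89, -158)]
2.0 -35 [(8, 2, 100, 93), (23, -34, 80, 29), (10, -6, 31, -81), (-7, 35, 77, 156)]
2.0 -25 [(8, 1, 90, 93), (20, -25, 74, 24), (10, -3, 41, -83), (-3, 26, 71, 162)]
2.0 -15 [(8, 1, 80, 93), (16, -16, 69, 17), (9, -1, 50, -85), (2, 16, 67, 170)]
2.0 0 [(9, 0, 65, 94), (9, 0, 65, 4), (9, 0, 65, -86), (9, 0, 65, -176)]
2.0 15 [(9, -1, 50, 95), (2, 16, 67, -10), (8, 1, 80, -87), (16, -16, 69, -163)]
2.0 25 [(10, -3, 41, 97), (-3, 26, 71, -18), (8, 1, 90, -87), (20, -25, 74, -156)]
2.0 35 [(10, -6, 31, 99), (-7, 35, 77, -24), (8, 2, 100, -87), (23, -34, 80, -151)]
```

The wrist view agrees with the estimate: cradle corners at about (296,163) to (354,230) and the handset top at x 313–338. The wrist-range check shows a 20° lean along the pinch plane keeps all four facings within the last joint's range. I'll descend leaning that way, then close.

>>> play_rows:
  gripper: [-1,-1,-1,-1,-1,-1,-1,-1,-1,-1]
  delta_pos:
    - [0.2,0,2]
    - [0.4,0.1,5]
    - [0.4,0.1,9]
    - [0.4,0.1,13]
    - [0.4,0.1,17]
    - [0.4,0.1,20]
    - [0.4,0.1,22]
    - [0.4,0.1,23.2]
    - [0.4,0.1,23.6]
    - [0.4,0.1,23.6]
  turn:
    - [0,0.12,0]
    - [0,0.24,0.006]
    - [0,0.349,0.006]
    - [0,0.349,0.006]
    - [0,0.349,0.006]
    - [0,0.349,0.006]
    - [0,0.349,0.006]
    - [0,0.349,0.006]
    - [0,0.349,0.006]
    - [0,0.349,0.006]

```text
time: 3.0
position: [0.631, -0.2449, 0.1272]
tool_rot: [0.897, 0.407, 0.158, -0.072]
ft_force: [0.2, 0.1, -0.2]
grip_width: 0.0874
grip_force: 0.0
```

>>> play_rows:
  gripper: [-0.3,0.1,0.3,0.5,0.7,1,1,1]
  delta_pos:
    - [0,0,0]
    - [0,0,0]
    - [0,0,0]
    - [0,0,0]
    - [0,0,0]
    - [0,0,0]
    - [0,0,0]
    - [0,0,0]
  turn:
    - [0,0,0]
    - [0,0,0]
    - [0,0,0]
    - [0,0,0]
    - [0,0,0]
    - [0,0,0]
    - [0,0,0]
    - [0,0,0]
  squeeze: 20

```text
time: 4.0
position: [0.6305, -0.2445, 0.1265]
tool_rot: [0.897, 0.407, 0.158, -0.072]
ft_force: [-1.5, -0.2, -0.6]
grip_width: 0.0259
grip_force: 20.0
```

```bash
python3 - <<'E'
from h import *
from scipy.spatial.transform import Rotation as Ro
o=robot.get_obs(); print(o['time'],o['position'],o['ft_force'],o['moment'],o['grip_width'],np.round(o['q'],3)); print(Ro.from_quat(o['tool_rot']).as_matrix().round(4))
s=cam('side');t=cam('top');w=cam('wrist')
c=np.zeros((600,800,3),np.uint8)
c[:300,:400]=cv2.resize(w['color'],(400,300)); c[:300,400:]=cv2.resize(t['color'][140:320,320:560],(400,300)); c[300:,:400]=cv2.resize(s['color'][60:285,230:530],(400,300))
cv2.imwrite('pics/g1.png',np.clip(c[:,:,::-1]*1.6,0,255).astype(np.uint8))
E
```

```text
4.0 [ 0.63048399 -0.24448519  0.12648132] [-1.49981605 -0.2439606  -0.58219708] [-0.16728027  0.10510288 -0.04709234] 0.025904097291942905 [-0.694  0.695  1.465  0.414  1.015 -0.202]
[[ 0.6192  0.7525  0.2242]
 [ 0.7069 -0.6585  0.2582]
 [ 0.3419 -0.0014 -0.9397]]
```

View pics/g1.png

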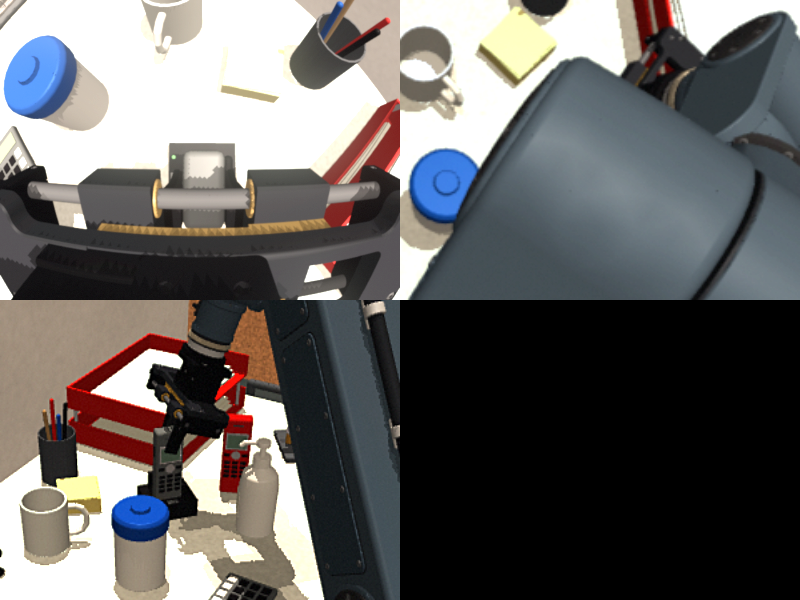

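Grasped: grip width 25.9 mm, both fingers on the handset's upper part and nothing disturbed. Lifting straight up.

>>> play_rows:
  gripper: [1,1,1,1,1,1,1,1,1,1,1]
  delta_pos:
    - [0,0,0]
    - [0.17,0,-0.47]
    - [0.51,0,-1.41]
    - [1.03,0,-2.82]
    - [1.71,0,-4.7]
    - [2.74,0,-7.52]
    - [3.76,0,-10.34]
    - [4.79,0,-13.16]
    - [5.81,-0.02,-15.98]
    - [6.84,-0.03,-18.8]
    - [6.84,-0.03,-18.8]
  turn:
    - [0,0,0]
    - [0,0,0]
    - [0,0,0]
    - [0,0,0]
    - [0,0,0]
    - [0,0,0]
    - [0,0,0]
    - [0,0,0]
    - [0,0,0]
    - [0,0,0]
    - [0,0,0]
  squeeze: 30

```text
time: 5.52
position: [0.6318, -0.2454, 0.3311]
tool_rot: [0.897, 0.407, 0.16, -0.068]
ft_force: [0.6, -0.0, -1.1]
grip_width: 0.0261
grip_force: 30.0
```

```bash
cat > m.py <<'E'
import sys
from h import *
from scipy.spatial.transform import Rotation as Ro
# usage: m.py midx midy tcpz theta [rows]
o=robot.get_obs(); R=Ro.from_quat(o['tool_rot']); p=np.array(o['position'])
ty=R.as_matrix()[:,1]
print('t',o['time'],'tcp',p.round(4),'theta',np.degrees(np.arctan2(ty[1],ty[0])).round(2)+90,'tilt',np.degrees(np.arccos(-R.as_matrix()[2,2])).round(2),'q',np.round(o['q'],3),'w',o['grip_width'],'F',np.round(o['ft_force'],1))
for a in sys.argv[1:]:
    x,y,z,th=map(float,a.split(',')); u=np.r_[np.cos(np.radians(th)),np.sin(np.radians(th)),0]
    R2=Ro.from_euler('z',th,degrees=True)*Ro.from_euler('x',np.pi)*Ro.from_euler('y',20,degrees=True)
    d=R.inv().apply(np.array([x,y,z])+.0035*u-p)*100; v=(R.inv()*R2).as_rotvec()
    print(a,'dpos cm',d.round(2),'turn',v.round(4), 'up', R.inv().apply([0,0,1]).round(4))
E
python3 m.py .509,.191,.33,5 .509,.191,.1725,5
```

```text
t 5.525 tcp [ 0.6318 -0.2454  0.3311] theta 48.81 tilt 20.02 q [-0.694  0.479  1.26   0.355  1.397 -0.037] w 0.026069312348327746 F [ 0.6 -0.  -1.1]
.509,.191,.33,5 dpos cm [ 23.55 -37.74   8.4 ] turn [-0.255  -0.0032  0.7209] up [ 0.3423  0.0074 -0.9396]
.509,.191,.1725,5 dpos cm [ 18.16 -37.86  23.2 ] turn [-0.255  -0.0032  0.7209] up [ 0.3423  0.0074 -0.9396]
```

>>> play_rows:
  gripper: [1,1,1,1,1,1,1,1,1,1,1,1]
  delta_pos:
    - [0.7,-1.1,0.25]
    - [2.4,-3.8,0.84]
    - [4.7,-7.5,1.7]
    - [7.1,-11.3,2.5]
    - [9.4,-15.1,3.4]
    - [11.8,-18.9,4.2]
    - [14.1,-22.6,5.0]
    - [16.5,-26.4,5.9]
    - [18.8,-30.2,6.7]
    - [21.2,-34,7.6]
    - [23,-36.8,8.2]
    - [23.55,-37.74,8.4]
  turn:
    - [-0.01,0,0.02]
    - [-0.026,0,0.07]
    - [-0.051,0,0.144]
    - [-0.077,0,0.216]
    - [-0.102,0,0.288]
    - [-0.128,0,0.36]
    - [-0.153,0,0.433]
    - [-0.178,0,0.505]
    - [-0.204,0,0.577]
    - [-0.23,0,0.649]
    - [-0.25,-0.003,0.7]
    - [-0.255,-0.003,0.721]

```text
time: 7.02
position: [0.5076, 0.1947, 0.3265]
tool_rot: [0.985, 0.044, 0.168, -0.011]
ft_force: [0.4, -0.1, -2.0]
grip_width: 0.0258
grip_force: 29.9
```

```bash
python3 m.py .509,.191,.1725,5
```

```text
t 7.025 tcp [0.5076 0.1947 0.3265] theta 5.1299999999999955 tilt 19.37 q [ 0.173  0.174  1.739 -0.027  0.892  1.669] w 0.025760787974600668 F [ 0.4 -0.1 -2. ]
.509,.191,.1725,5 dpos cm [-4.67  0.48 14.67] turn [-0.0071  0.0111 -0.0002] up [ 0.3316 -0.0068 -0.9434]
```

>>> play_rows:
  gripper: [1,1,1,1,1,1,1,1,1]
  delta_pos:
    - [-0.3,0,0.9]
    - [-1.1,0,3]
    - [-2.1,0,5.8]
    - [-3.2,0,8.7]
    - [-4.2,0,11.6]
    - [-5,0,13.7]
    - [-5.39,0,14.8]
    - [-5.39,0,14.8]
    - [-5.39,0,14.8]
  turn:
    - [0,0,0]
    - [0,0,0]
    - [0,0,0]
    - [0,0,0]
    - [0,0,0]
    - [0,0,0]
    - [0,0,0]
    - [0,0,0]
    - [0,0,0]

```text
time: 8.15
position: [0.5108, 0.1929, 0.1718]
tool_rot: [0.984, 0.042, 0.171, -0.01]
ft_force: [0.8, -0.2, -1.4]
grip_width: 0.0258
grip_force: 30.0
```

```bash
python3 m.py .509,.191,.1725,5 .509,.191,.1725,95; python3 - <<'E'
from h import *
s=cam('side');t=cam('top');w=cam('wrist')
c=np.zeros((600,800,3),np.uint8)
c[:300,:400]=cv2.resize(w['color'],(400,300)); c[:300,400:]=cv2.resize(t['color'][200:410,80:360],(400,300)); c[300:,:]=cv2.resize(s['color'][150:480,100:540],(800,600))[:300]
c[300:,:400]=cv2.resize(s['color'][180:480,100:500],(400,300)); c[300:,400:]=0
cv2.imwrite('pics/g2.png',np.clip(c[:,:,::-1]*1.6,0,255).astype(np.uint8))
E
```

```text
t 8.15 tcp [0.5108 0.1929 0.1718] theta 4.980000000000004 tilt 19.75 q [ 0.169  0.406  1.938 -0.05   0.454  1.695] w 0.025814815115366967 F [ 0.8 -0.2 -1.4]
.509,.191,.1725,5 dpos cm [ 0.17  0.18 -0.02] turn [-0.0056  0.0044 -0.0025] up [ 0.3378 -0.0061 -0.9412]
.509,.191,.1725,95 dpos cm [-0.16 -0.17 -0.13] turn [ 5.2960e-01 -1.3000e-03 -1.4793e+00] up [ 0.3378 -0.0061 -0.9412]
```

View pics/g2.png

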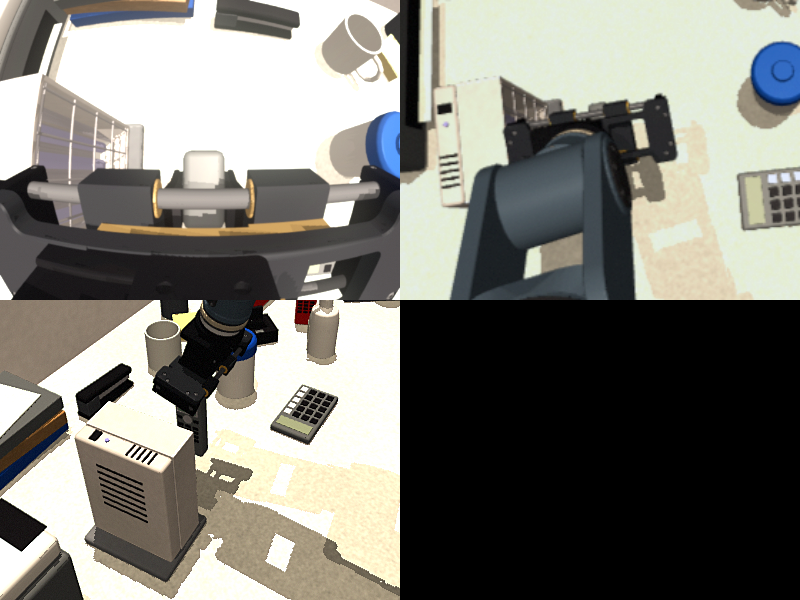

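The handset hangs upright with its keypad toward the guard, about 11 cm off; lamp and gripper don't touch. Holding, then turning to the left edge and holding.

>>> play_rows:
  gripper: [1,1,1,1,1,1,1,1,1,1,1,1]
  delta_pos:
    - [0,0,0]
    - [0,0,0]
    - [0,0,0]
    - [0,0,0]
    - [0,0,0]
    - [0,0,0]
    - [0,0,0]
    - [0,0,0]
    - [0,0,0]
    - [0,0,0]
    - [0,0,0]
    - [0,0,0]
  turn:
    - [0,0,0]
    - [0,0,0]
    - [0,0,0]
    - [0,0,0]
    - [0,0,0]
    - [0,0,0]
    - [0,0,0]
    - [0,0,0]
    - [0,0,0]
    - [0,0,0]
    - [0,0,0]
    - [0,0,0]

```text
time: 9.8
position: [0.5101, 0.193, 0.1711]
tool_rot: [0.984, 0.042, 0.17, -0.01]
ft_force: [-0.2, 0.0, -1.6]
grip_width: 0.0258
grip_force: 30.0
```

>>> play_rows:
  gripper: [1,1,1,1,1,1,1,1,1,1,1,1]
  delta_pos:
    - [0,0,0]
    - [0,0,0]
    - [0,0,0]
    - [0,0,0]
    - [0,0,0]
    - [-0.1,-0.1,0]
    - [-0.1,-0.1,0]
    - [-0.1,-0.1,0]
    - [-0.1,-0.1,0]
    - [-0.16,-0.17,-0.1]
    - [-0.16,-0.17,-0.1]
    - [-0.16,-0.17,-0.1]
  turn:
    - [0.025,0,-0.07]
    - [0.079,0,-0.222]
    - [0.136,0,-0.38]
    - [0.193,0,-0.54]
    - [0.25,0,-0.698]
    - [0.307,0,-0.858]
    - [0.365,0,-1.018]
    - [0.422,0,-1.178]
    - [0.476,0,-1.33]
    - [0.515,0,-1.44]
    - [0.53,0,-1.479]
    - [0.53,0,-1.479]

```text
time: 11.3
position: [0.5083, 0.1945, 0.1714]
tool_rot: [0.666, 0.726, 0.117, -0.129]
ft_force: [-1.1, 0.0, -0.9]
grip_width: 0.0256
grip_force: 30.0
```

```bash
python3 m.py .509,.191,.1725,95
```

```text
t 11.3 tcp [0.5083 0.1945 0.1714] theta 94.96 tilt 20.04 q [-0.04   0.494  1.751  0.42   0.986 -0.376] w 0.025599399649564834 F [-1.1  0.  -0.9]
.509,.191,.1725,95 dpos cm [ 0.03  0.04 -0.11] turn [-0.0006 -0.0006 -0.001 ] up [ 3.426e-01 -9.000e-04 -9.395e-01]
```

Left edge is square. Holding, then turning to the back.

>>> play_rows:
  gripper: [1,1,1,1,1,1,1,1,1,1,1,1]
  delta_pos:
    - [0,0,0]
    - [0,0,0]
    - [0,0,0]
    - [0,0,0]
    - [0,0,0]
    - [0,0,0]
    - [0,0,0]
    - [0,0,0]
    - [0,0,0]
    - [0,0,0]
    - [0,0,0]
    - [0,0,0]
  turn:
    - [0,0,0]
    - [0,0,0]
    - [0,0,0]
    - [0,0,0]
    - [0,0,0]
    - [0,0,0]
    - [0,0,0]
    - [0,0,0]
    - [0,0,0]
    - [0,0,0]
    - [0,0,0]
    - [0,0,0]

```text
time: 12.8
position: [0.5081, 0.1945, 0.1715]
tool_rot: [0.665, 0.726, 0.117, -0.129]
ft_force: [-0.2, 0.3, -1.8]
grip_width: 0.0256
grip_force: 30.0
```

>>> play_rows:
  gripper: [1,1,1,1,1,1,1,1,1,1,1,1]
  delta_pos:
    - [0,0,0]
    - [-0.1,0,0]
    - [-0.1,0,0]
    - [-0.2,0,0]
    - [-0.2,0.1,0]
    - [-0.2,0.2,0]
    - [-0.3,0.2,0]
    - [-0.3,0.3,-0.1]
    - [-0.3,0.3,-0.1]
    - [-0.3,0.4,-0.2]
    - [-0.3,0.4,-0.2]
    - [-0.3,0.4,-0.2]
  turn:
    - [0.025,0,-0.07]
    - [0.079,0,-0.222]
    - [0.136,0,-0.38]
    - [0.193,0,-0.54]
    - [0.25,0,-0.698]
    - [0.307,0,-0.858]
    - [0.365,0,-1.018]
    - [0.422,0,-1.178]
    - [0.476,0,-1.33]
    - [0.52,0,-1.44]
    - [0.537,0,-1.476]
    - [0.537,0,-1.476]

```text
time: 14.3
position: [0.5123, 0.1916, 0.1722]
tool_rot: [-0.043, 0.984, -0.007, -0.174]
ft_force: [0.1, 0.0, -2.0]
grip_width: 0.0262
grip_force: 30.0
```

```bash
python3 m.py .509,.191,.1725,185
```

```text
t 14.3 tcp [0.5123 0.1916 0.1722] theta 184.95999999999998 tilt 20.06 q [ 0.142  0.637  1.433  0.02   1.421 -1.522] w 0.026214230208798664 F [ 0.1  0.  -2. ]
.509,.191,.1725,185 dpos cm [ 0.65 -0.03  0.21] turn [ 0.0014 -0.0011 -0.0003] up [ 0.343   0.0012 -0.9393]
```

>>> play_rows:
  gripper: [1,1,1,1,1,1,1,1,1,1,1,1]
  delta_pos:
    - [0.65,0,0.2]
    - [0.65,0,0.2]
    - [0.65,0,0.2]
    - [0.65,0,0.2]
    - [0.65,0,0.2]
    - [0.65,0,0.2]
    - [0.65,0,0.2]
    - [0.65,0,0.2]
    - [0.65,0,0.2]
    - [0.65,0,0.2]
    - [0.65,0,0.2]
    - [0.65,0,0.2]
  turn:
    - [0,0,0]
    - [0,0,0]
    - [0,0,0]
    - [0,0,0]
    - [0,0,0]
    - [0,0,0]
    - [0,0,0]
    - [0,0,0]
    - [0,0,0]
    - [0,0,0]
    - [0,0,0]
    - [0,0,0]

```text
time: 15.8
position: [0.5057, 0.1908, 0.1727]
tool_rot: [-0.043, 0.984, -0.007, -0.174]
ft_force: [0.3, -0.7, -1.8]
grip_width: 0.0258
grip_force: 30.0
```

>>> play_rows:
  gripper: [1,1,1,1,1]
  delta_pos:
    - [0,0,0]
    - [0,0,0]
    - [0,0,0]
    - [0,-1,0]
    - [0,-2.5,0]
  turn:
    - [0,0,0]
    - [0,0,0]
    - [0,0,0]
    - [0,0,0]
    - [0,0,0]

```text
time: 16.42
position: [0.5079, 0.1652, 0.1727]
tool_rot: [-0.043, 0.984, -0.007, -0.174]
ft_force: [0.1, -0.4, -1.3]
grip_width: 0.0261
grip_force: 30.0
```

>>> play_rows:
  gripper: [1,1,1,1,1,1,1,1,1,1,1,1]
  delta_pos:
    - [0,-1,0]
    - [0,-1,0]
    - [0,-1,0]
    - [0,-1,0]
    - [0,-1,0]
    - [-0.1,-1,0]
    - [-0.1,-1,0]
    - [-0.2,-1,0]
    - [-0.2,0,0]
    - [-0.3,1.2,-0.1]
    - [-0.3,2.1,-0.1]
    - [-0.3,2.1,-0.1]
  turn:
    - [0.025,0,-0.07]
    - [0.079,0,-0.222]
    - [0.136,0,-0.38]
    - [0.193,0,-0.54]
    - [0.25,0,-0.698]
    - [0.307,0,-0.858]
    - [0.365,0,-1.018]
    - [0.422,0,-1.178]
    - [0.476,0,-1.32]
    - [0.515,0.001,-1.41]
    - [0.527,0.002,-1.443]
    - [0.527,0.002,-1.443]

```text
time: 17.92
position: [0.5092, 0.1871, 0.1727]
tool_rot: [0.714, -0.678, 0.126, 0.12]
ft_force: [-0.3, -0.5, -1.8]
grip_width: 0.0259
grip_force: 30.0
```

```bash
python3 m.py .509,.191,.1725,273 .509,.191,.1725,275
```

```text
t 17.925 tcp [0.5092 0.1871 0.1727] theta -87.00999999999999 tilt 20.08 q [ 0.333  0.557  1.607 -0.377  1.109 -2.669] w 0.02587351789065617 F [-0.3 -0.5 -1.8]
.509,.191,.1725,273 dpos cm [-0.05 -0.    0.  ] turn [ 0.0011 -0.0014  0.0002] up [ 0.3433  0.0011 -0.9392]
.509,.191,.1725,275 dpos cm [-0.05 -0.01  0.  ] turn [ 0.0131 -0.0013 -0.0326] up [ 0.3433  0.0011 -0.9392]
```

>>> play_rows:
  gripper: [1,1,1,1,1,1,1,1,1,1,1,1]
  delta_pos:
    - [0,0,0]
    - [0,0,0]
    - [0,0,0]
    - [0,0,0]
    - [0,0,0]
    - [0,0,0]
    - [0,0,0]
    - [0,0,0]
    - [0,0,0]
    - [0,0,0]
    - [0,0,0]
    - [0,0,0]
  turn:
    - [0.012,0,-0.032]
    - [0.012,0,-0.032]
    - [0.012,0,-0.032]
    - [0.012,0,-0.032]
    - [0.012,0,-0.032]
    - [0.012,0,-0.032]
    - [0.012,0,-0.032]
    - [0.012,0,-0.032]
    - [0.012,0,-0.032]
    - [0.012,0,-0.032]
    - [0.012,0,-0.032]
    - [0.012,0,-0.032]

```text
time: 19.42
position: [0.5092, 0.1871, 0.1726]
tool_rot: [0.726, -0.665, 0.128, 0.118]
ft_force: [0.1, 0.7, -1.1]
grip_width: 0.0258
grip_force: 30.0
```

```bash
python3 m.py; python3 - <<'E'
from h import *
s=cam('side');w=cam('wrist')
c=np.zeros((300,800,3),np.uint8)
c[:,:400]=cv2.resize(w['color'],(400,300)); c[:,400:]=cv2.resize(s['color'][210:435,170:470],(400,300))
cv2.imwrite('pics/g3.png',np.clip(c[:,:,::-1]*1.6,0,255).astype(np.uint8))
E
```

```text
t 19.425 tcp [0.5092 0.1871 0.1726] theta -85.02000000000001 tilt 20.07 q [ 0.335  0.553  1.616 -0.384  1.094 -2.695] w 0.02577290264736681 F [ 0.1  0.7 -1.1]
```

View pics/g3.png

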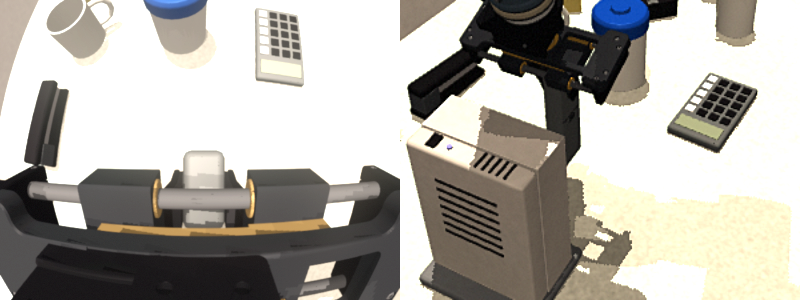

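The wrist view still shows the handset square in the pads at (204,185), and the side view shows it upright with the right edge to the guard. Next I retreat, rise and return.

>>> play_rows:
  gripper: [1,1,1,1,1,1,1,1,1,1]
  delta_pos:
    - [0,0,0]
    - [0,0,0]
    - [0.9,0,0.3]
    - [2.8,0,1]
    - [4,0,-1.5]
    - [5.2,0,-5]
    - [6.4,0,-9]
    - [7.6,0,-12.3]
    - [8.3,0,-14]
    - [8.3,0,-14]
  turn:
    - [0,0,0]
    - [0,0,0]
    - [0,0,0]
    - [0,0,0]
    - [0,0,0]
    - [0,0,0]
    - [0,0,0]
    - [0,0,0]
    - [0,0,0]
    - [0,0,0]

```text
time: 20.78
position: [0.51, 0.1607, 0.3309]
tool_rot: [0.723, -0.668, 0.131, 0.118]
ft_force: [-0.4, 0.0, -1.8]
grip_width: 0.0257
grip_force: 30.0
```

```bash
python3 m.py .509,.14,.335,155 .509,.14,.335,156
```

```text
t 20.775 tcp [0.51   0.1607 0.3309] theta -85.4 tilt 20.34 q [ 0.292  0.356  1.467 -0.353  1.403 -2.854] w 0.02569379933459623 F [-0.4  0.  -1.8]
.509,.14,.335,155 dpos cm [1.91 0.57 0.27] turn [-7.2240e-01  1.5000e-03  1.9585e+00] up [ 0.3475 -0.0048 -0.9377]
.509,.14,.335,156 dpos cm [1.92 0.57 0.27] turn [-7.1650e-01  1.4000e-03  1.9421e+00] up [ 0.3475 -0.0048 -0.9377]
```

>>> play_rows:
  gripper: [1,1,1,1,1,1,1,1,1,1,1,1]
  delta_pos:
    - [0.3,0,0]
    - [1,-0.2,0.2]
    - [2.5,-0.5,0.7]
    - [4.5,-0.9,1.4]
    - [6.5,-1.3,2.1]
    - [8.5,-1.6,2.8]
    - [10.5,-2,3.5]
    - [12.5,-2.4,4.2]
    - [14.5,-2.8,4.8]
    - [16.2,-3.1,5.4]
    - [17.2,-3.3,5.7]
    - [17.5,-3.4,5.8]
  turn:
    - [-0.034,0,0.094]
    - [-0.09,0,0.246]
    - [-0.15,0,0.41]
    - [-0.21,0,0.577]
    - [-0.27,0,0.742]
    - [-0.33,0,0.907]
    - [-0.39,0,1.072]
    - [-0.45,0,1.236]
    - [-0.51,0,1.401]
    - [-0.57,0,1.566]
    - [-0.63,0,1.731]
    - [-0.68,0,1.87]

```text
time: 22.28
position: [0.558, -0.0211, 0.3343]
tool_rot: [0.17, 0.97, 0.027, -0.171]
ft_force: [-0.2, -0.1, -1.0]
grip_width: 0.026
grip_force: 29.9
```

```bash
python3 m.py .628,-.247,.335,48.8
```

```text
t 22.275 tcp [ 0.558  -0.0211  0.3343] theta 160.22 tilt 19.9 q [-0.253  0.494  1.225  0.027  1.769 -1.477] w 0.026038949481389063 F [-0.2 -0.1 -1. ]
.628,-.247,.335,48.8 dpos cm [-13.51 -18.56  -4.85] turn [-0.667   0.0066  1.8267] up [ 0.3404 -0.0056 -0.9403]
```

>>> play_rows:
  gripper: [1,1,1,1,1,1,1,1,1,1,1,1]
  delta_pos:
    - [-0.6,-0.8,-0.2]
    - [-1.9,-2.6,-0.7]
    - [-3.2,-4.4,-1.1]
    - [-4.5,-6.2,-1.6]
    - [-5.8,-8,-2.1]
    - [-7.1,-9.8,-2.5]
    - [-8.4,-11.6,-3]
    - [-9.7,-13.3,-3.5]
    - [-11,-15.1,-3.9]
    - [-12.2,-16.8,-4.4]
    - [-13.2,-18.1,-4.7]
    - [-13.5,-18.56,-4.85]
  turn:
    - [-0.045,0,0.124]
    - [-0.105,0,0.287]
    - [-0.165,0,0.45]
    - [-0.225,0,0.614]
    - [-0.285,0,0.778]
    - [-0.345,0,0.943]
    - [-0.405,0,1.108]
    - [-0.465,0.003,1.272]
    - [-0.525,0.004,1.437]
    - [-0.585,0.005,1.6]
    - [-0.635,0.006,1.74]
    - [-0.667,0.0066,1.8267]

```text
time: 23.78
position: [0.6308, -0.2435, 0.3347]
tool_rot: [0.896, 0.407, 0.158, -0.073]
ft_force: [0.4, 1.2, -1.1]
grip_width: 0.0257
grip_force: 29.9
```

>>> play_rows:
  gripper: [1,1,1,1]
  delta_pos:
    - [0,0,0]
    - [0,0,0]
    - [0,0,0]
    - [0,0,0]
  turn:
    - [0,0,0]
    - [0,0,0]
    - [0,0,0]
    - [0,0,0]

```text
time: 24.28
position: [0.6323, -0.2422, 0.3379]
tool_rot: [0.895, 0.41, 0.16, -0.071]
ft_force: [0.2, -0.1, -1.8]
grip_width: 0.026
grip_force: 30.0
```

```bash
cat > n.py <<'E'
import sys
from h import *
from scipy.spatial.transform import Rotation as Ro
x,y,z=map(float,sys.argv[1:4])
o=robot.get_obs(); R=Ro.from_quat(o['tool_rot']); p=np.array(o['position'])
R2=Ro.from_quat([0.897,0.407,0.158,-0.072])
M=R.as_matrix(); print(p.round(4),np.degrees(np.arctan2(M[1,1],M[0,1])).round(2)+90,'F',np.round(o['ft_force'],2),np.round(o['moment'],3),o['time'])
print('dpos',(R.inv().apply(np.array([x,y,z])-p)*100).round(2),'turn',(R.inv()*R2).as_rotvec().round(4))
E
python3 n.py .6305 -.2445 .16
python3 - <<'E'
from h import *
s=cam('side');w=cam('wrist')
c=np.zeros((600,800,3),np.uint8)
c[:,:400]=cv2.resize(s['color'][60:285,280:430],(400,600)); c[:300,400:]=cv2.resize(w['color'],(400,300))
c[300:,400:]=cv2.resize(w['color'][200:380,200:440],(400,300))
cv2.imwrite('pics/g4.png',np.clip(c[:,:,::-1]*1.6,0,255).astype(np.uint8))
E
```

```text
[ 0.6323 -0.2422  0.3379] 49.22 F [ 0.19 -0.08 -1.8 ] [-0.286  0.155 -0.006] 24.275
dpos [-6.39 -0.05 16.6 ] turn [ 0.0012 -0.0026  0.008 ]
```

View pics/g4.png

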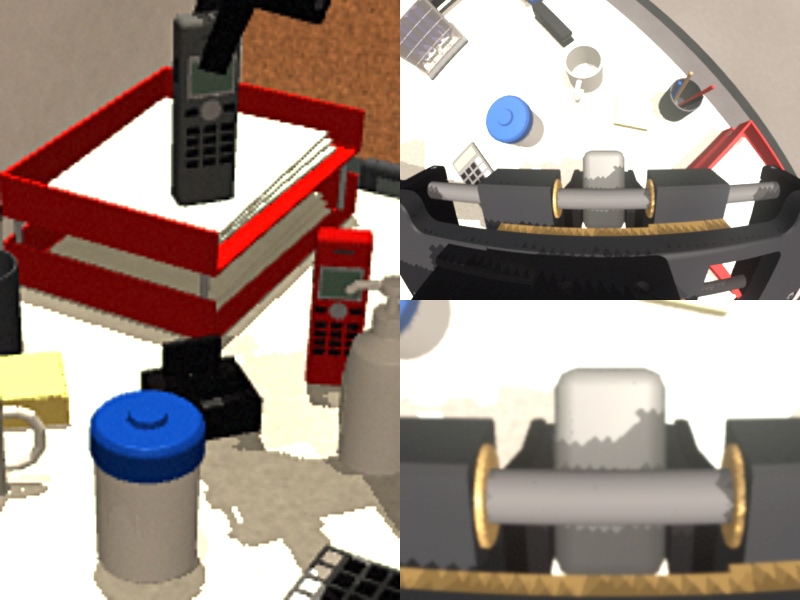

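The handset hangs upright over the empty cradle with the keypad to the front, and its place in the wrist view is unchanged. Descending to just above the rim.

>>> play_rows:
  gripper: [1,1,1,1,1,1,1,1,1,1]
  delta_pos:
    - [-0.4,0,1]
    - [-1.3,0,3.3]
    - [-2.5,0,6.5]
    - [-3.6,0,9.5]
    - [-4.8,0,12.5]
    - [-5.7,0,14.8]
    - [-6.2,-0.05,16.2]
    - [-6.39,-0.05,16.6]
    - [-6.39,-0.05,16.6]
    - [-6.39,-0.05,16.6]
  turn:
    - [0,0,0]
    - [0,0,0.004]
    - [0,0,0.008]
    - [0,0,0.008]
    - [0,0,0.008]
    - [0,0,0.008]
    - [0,0,0.008]
    - [0,0,0.008]
    - [0,0,0.008]
    - [0,0,0.008]

```text
time: 25.62
position: [0.6311, -0.2452, 0.1615]
tool_rot: [0.897, 0.407, 0.16, -0.071]
ft_force: [-0.4, -0.4, -1.7]
grip_width: 0.0257
grip_force: 30.0
```

```bash
python3 n.py .6305 -.2445 .147;python3 n.py .6305 -.2445 .127
```

```text
[ 0.6311 -0.2452  0.1615] 48.75 F [-0.39 -0.38 -1.73] [-0.194  0.173 -0.03 ] 25.625
dpos [-0.49 -0.1   1.36] turn [ 0.004  -0.0029  0.0002]
[ 0.6311 -0.2452  0.1615] 48.75 F [-0.39 -0.38 -1.73] [-0.194  0.173 -0.03 ] 25.625
dpos [-1.18 -0.1   3.24] turn [ 0.004  -0.0029  0.0002]
```

>>> play_rows:
  gripper: [1,1,1,1,1,1]
  delta_pos:
    - [-0.1,-0.1,0.3]
    - [-0.25,-0.1,0.7]
    - [-0.4,-0.1,1.1]
    - [-0.49,-0.1,1.36]
    - [-0.49,-0.1,1.36]
    - [-0.49,-0.1,1.36]
  turn:
    - [0,0,0]
    - [0,0,0]
    - [0,0,0]
    - [0,0,0]
    - [0,0,0]
    - [0,0,0]
  squeeze: 15

```text
time: 26.38
position: [0.6299, -0.244, 0.1458]
tool_rot: [0.897, 0.406, 0.16, -0.072]
ft_force: [0.2, 0.3, -0.9]
grip_width: 0.0263
grip_force: 15.0
```

```bash
python3 n.py .6305 -.2445 .127
```

```text
[ 0.6299 -0.244   0.1458] 48.75 F [ 0.22  0.28 -0.93] [-0.253  0.142 -0.019] 26.375
dpos [-0.64  0.07  1.77] turn [ 0.0019 -0.0028 -0.0006]
```

In the well with no contact force. Lowering the rest gently.

>>> play_rows:
  gripper: [1,1,1,1,1,1,1,1]
  delta_pos:
    - [-0.1,0,0.3]
    - [-0.22,0.05,0.65]
    - [-0.35,0.05,1.0]
    - [-0.47,0.05,1.3]
    - [-0.57,0.07,1.6]
    - [-0.64,0.07,1.77]
    - [-0.64,0.07,1.77]
    - [-0.64,0.07,1.77]
  turn:
    - [0,0,0]
    - [0,0,0]
    - [0,0,0]
    - [0,0,0]
    - [0,0,0]
    - [0,0,0]
    - [0,0,0]
    - [0,0,0]

```text
time: 27.38
position: [0.6303, -0.2443, 0.127]
tool_rot: [0.897, 0.406, 0.159, -0.072]
ft_force: [-0.4, 0.2, -2.0]
grip_width: 0.0261
grip_force: 15.0
```

```bash
python3 n.py .6305 -.2445 .1265
```

```text
[ 0.6303 -0.2443  0.127 ] 48.75 F [-0.43  0.2  -1.95] [-0.195  0.227 -0.006] 27.375
dpos [-0.02  0.03  0.04] turn [ 0.0015 -0.0027 -0.0006]
```

>>> play_rows:
  gripper: [1,1,1,1]
  delta_pos:
    - [-0.02,0,0.05]
    - [-0.03,0,0.09]
    - [-0.05,0,0.14]
    - [-0.05,0,0.14]
  turn:
    - [0,0,0]
    - [0,0,0]
    - [0,0,0]
    - [0,0,0]
  squeeze: 8

```text
time: 27.88
position: [0.6306, -0.2442, 0.1265]
tool_rot: [0.897, 0.407, 0.16, -0.072]
ft_force: [-1.6, 1.4, 5.8]
grip_width: 0.026
grip_force: 8.0
```

On the floor of the well: the force turned to +5.8 N at the original height. Releasing and rising.

>>> play_rows:
  gripper: [0.3,0.1,-0.3,-0.7,-1,-1,-1]
  delta_pos:
    - [0,0,0]
    - [0,0,0]
    - [0,0,0]
    - [0,0,0]
    - [0,0,0]
    - [0,0,0]
    - [0,0,0]
  turn:
    - [0,0,0]
    - [0,0,0]
    - [0,0,0]
    - [0,0,0]
    - [0,0,0]
    - [0,0,0]
    - [0,0,0]

```text
time: 28.75
position: [0.6304, -0.2444, 0.1255]
tool_rot: [0.897, 0.406, 0.16, -0.072]
ft_force: [-0.1, -1.3, -0.2]
grip_width: 0.0808
grip_force: 0.0
```

>>> play_rows:
  gripper: [-1,-1,-1,-1,-1,-1,-1,-1,-1,-1]
  delta_pos:
    - [0.17,0,-0.47]
    - [0.7,0,-1.9]
    - [1.7,0,-4.7]
    - [2.7,0,-7.5]
    - [3.8,0,-10.3]
    - [4.8,0,-13.2]
    - [5.8,0,-16]
    - [6.8,0,-18.8]
    - [6.8,0,-18.8]
    - [6.8,0,-18.8]
  turn:
    - [0,0,0]
    - [0,0,0]
    - [0,0,0]
    - [0,0,0]
    - [0,0,0]
    - [0,0,0]
    - [0,0,0]
    - [0,0,0]
    - [0,0,0]
    - [0,0,0]

```text
time: 30.0
position: [0.6291, -0.2446, 0.3251]
tool_rot: [0.897, 0.406, 0.159, -0.072]
ft_force: [0.2, -0.2, -0.4]
grip_width: 0.0871
grip_force: 0.0
```

```bash
python3 m.py; python3 - <<'E'
from h import *
s=cam('side');w=cam('wrist')
s0=cv2.imread('pics/side0.png')[:,:,::-1]
c=np.zeros((600,800,3),np.uint8)
c[:300,:400]=cv2.resize(s['color'][100:280,250:490],(400,300)); c[:300,400:]=cv2.resize(s0[100:280,250:490],(400,300))
c[300:,:400]=cv2.resize(w['color'],(400,300)); c[300:,400:]=cv2.resize(w['color'][80:320,160:480],(400,300))
cv2.imwrite('pics/g5.png',np.clip(c[:,:,::-1]*1.6,0,255).astype(np.uint8))
E
```

```text
t 30.0 tcp [ 0.6291 -0.2446  0.3251] theta 48.75 tilt 20.12 q [-0.697  0.482  1.271  0.357  1.392 -0.042] w 0.08705850267475196 F [ 0.2 -0.2 -0.4]
```

View pics/g5.png

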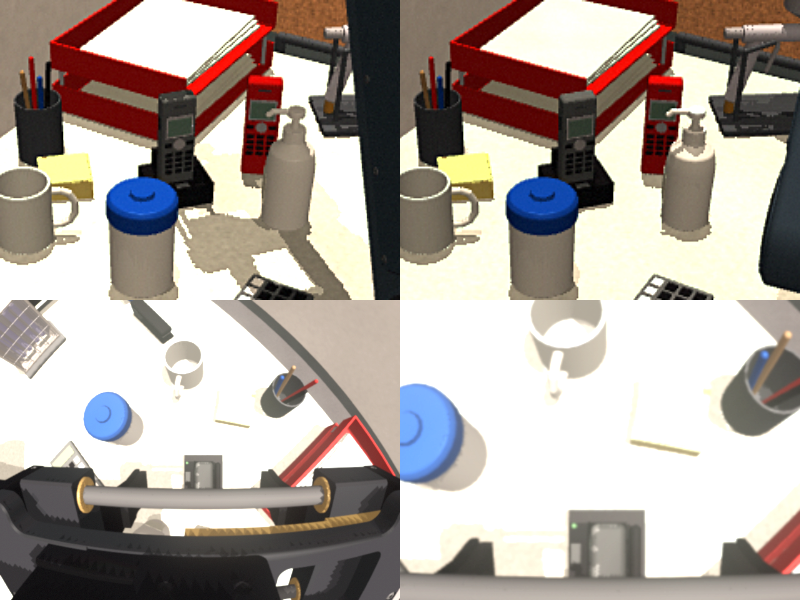

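The handset stands in the cradle at the same pixels as before (side crop, about (177,150) against (577,150) in the starting picture). The other things haven't moved. Handing in.

```bash
python3 -c "
from rig import robot
print(robot.hand_in())"
```

```text
the job is handed in; nothing more can be done
None
```

The phone was held still for over a second at the lamp on all four sides in order (keypad, left edge, back, right edge), set back in its cradle keypad to the front and let go, and the job was handed in at about 30 s; the last joint read −2.854 rad, right at its ±2.85 limit, for a moment on the way back.

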